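Stand the fallen candle holder back up

ROBOT

A 7-joint arm with a two-finger parallel gripper is mounted at the origin on the work surface. World frame = base frame: x ahead of the robot, y to its left, z up, the work surface at z = 0. Lengths are in m, angles in degrees, forces in N, time in s.
With the tool pointing down it reaches from about 0.375 to 0.925 m from the base axis. Payload 3.1 kg.
Tool frame: the origin (TCP) lies midway between the tips of the shut fingers; the grasp point (between the pads) lies 19 mm behind it; z points along the fingers, y is the line along which they close (so a half turn about z gives the same grasp; the last joint's range is limited). The gripper opens to 85 mm and grips with 20 to 120 N. Pads are 22 mm wide; open, the fingers measure 114 mm over their backs; the gripper's body (76 mm by 85 mm) begins 54 mm behind the grasp point. The pads swing forward as they close: fully open they stand 13 mm farther back than shut.
Start: joints at [-70.233, 21.939, 2.515, 91.553, -1.026, 66.532, -2.859], TCP at [0.278, 0.587, 0.231] pointing down, gripper open.
Joint ranges: [-149.38, 149.38], [-23.57, 123.04], [-84.95, 90], [0, 143.3], [-89.99, 269.99], [3.08, 112.72], [-163.45, 163.45]. Speed limits (degrees/s): [159.86, 159.86, 180, 180, 180, 180, 180].

INTERFACE

Orientations are given as [roll, pitch, yaw] about the fixed x, y, z axes, in that order (R = Rz(yaw) Ry(pitch) Rx(roll)).
In Python, from plant import * gives the robot as it stands.
- The arm moves only by the shell command python3 -m jog 'ROWS'. ROWS is JSON, a list that holds one entry, the list of rows, each a list of 5 numbers: the shift along the tool's x, y, z in cm, then the turn about the tool's z in degrees, then the closure, from 0 (fully open) to 1 (shut). In form: [[[dx, dy, dz, turn, hand], ...]]. A call has 1 to 10 rows; each row is the pose to reach, as a shift and turn from the pose commanded when the call began, along the tool's axes at that moment; what a row does not reach only later rows make up. A row lasts 1/8 s, in which the tool goes at most 62.5 mm and 10.7 degrees, less where a joint would pass 70% of its speed; a pose out of reach is approached as far as the arm can. A call with a gripper value outside its range is refused whole. The fingers move at their own pace and stop on an object; the grip force is fixed at half the most. Time passes only in rows, so rows that repeat a pose let the fingers close. It gives the time, the measured TCP pose, the force, the opening and the grip force at its end, in the units of the state.
- get_obs(): the state, without advancing time (a new reading comes with each control period).
- capture(name): name is "scene" or "top" or "wrist"; returns a dict with "frame" (384x512x3 uint8, red, green, blue), "fovy" (degrees; the focal length in pixels is half the picture's height over the tangent of half this angle, whatever the lens; pixels are square), "cx", "cy" (the principal point, pixels), "R" (3x3) and "t" (3): a world point X has camera coordinates R X + t; the wrist camera has in their place "hand_eye" (4x4, takes a point from camera to tool coordinates, whose origin is the TCP and whose axes are the flange's). Camera axes: x right, y down, z forward; pixel columns grow to the right and rows downward; lengths in m; the calibration is good to about 2 mm. A picture is of the moment at which its call begins: read the wrist's pose just before it. There is no depth.
- hand_in(): hands the job in; it is judged then, once.
The state is a dict: "time": time; "joint_positions": joint angles; "dq": joint speeds; "effort": joint torques, N m; "position": TCP position; "eef_rot": TCP orientation; "force": force on the tool from outside, world axes, zero at the start; "moment": the same for the moment, N m; "finger_gap": finger opening in m; "gripper_force": force on a finger pad.
Only numpy, scipy, OpenCV 4.12 (cv2) and the standard library are available. Lean on these libraries where they do the work, as an engineer would, in place of code of your own. Each camera call takes 0.05 s, during which the arm holds its last target. There are 200 camera calls.

TASK

The tall candle holder has been knocked over on the cafe window counter. Tip it back up by its ball head, pivoting on the edge of its square foot without lifting the foot off the counter or dragging it away, and leave it standing upright by itself right there. Do not disturb the short candle holder or the coffee cup.

Things in the scene. Friction and masses are not known exactly. Their poses are not given: they have to be found in the camera images.
- holder_head (a point): centre of the pale wooden ball head (44 mm wide, 22 mm up) of the tall candle holder, lying on its side. One rigid piece, about 0.5 kg, foot-heavy: square steel foot 80 x 80 x 16 mm, stem 16 mm thick, ball's centre 205 mm from the foot's underside, then a brass cup, 236 mm overall. Site z: along the stem, foot to head; x: towards the foot's edge it lies on. Counter top: z = 0.
- foot_edge (a point): middle of that lower edge of the underside of the tall holder's foot, the line it pivots on, about 2 mm above the counter while it lies and 40 mm from the stem's axis; axes as for the head. With the holder upright this edge faces the way the head had lain: the ball's centre then stands 40 mm back from it, away from where it lay, 205 mm up.
- short_holder: a shorter candle holder of the same make, standing: foot 70 x 70 mm, 149 mm tall; origin at the centre of its underside, z up. To be left alone.
- cup: white coffee cup, 76 mm wide, 58 mm tall, with a side handle, standing on a saucer 124 mm wide; origin at the centre of the cup's underside, z up. To be left alone.

How it is judged (in metres and radians):
At the end, for the whole second after the job is handed in: The tall candle holder stands upright (within 10 degrees) by itself, foot on the counter (its pivot edge under 10 mm up), that edge within 60 mm of where it began (angle between holder_head's own z axis and vertical below 0.17 rad and height (world z) of foot_edge below 0.01 m and height (world z) of holder_head above 0.195 m and distance of foot_edge from where it was at the start of the episode below 0.06 m); the robot touches nothing.
It fails at once if the foot's pivot edge is lifted more than 25 mm off the counter (height (world z) of foot_edge above 0.025 m).
It fails at once if the short candle holder is moved more than 30 mm or tipped (distance of short_holder from where it was at the start of the episode above 0.03 m or angle between short_holder's own z axis and vertical above 0.35 rad).
It fails at once if the cup is moved more than 30 mm or tipped (distance of cup from where it was at the start of the episode above 0.03 m or angle between cup's own z axis and vertical above 0.35 rad).
It also fails if it takes over 42 s, if anything falls off the work surface, if the arm or the gripper's body presses on something with over 40 N, if the wrist force passes 120 N, or if a joint passes its speed limit or range.

## Working session

There is one attempt and no reset: what is moved stays moved. The work goes in short steps, Python scripts to look and compute and a shell command to move; the robot and the scene stay as the last step left them, time stands still between calls to the robot, and variables do not carry over. Pictures are saved under pics/ and viewed, at most 10 in all, crops included, and the job is handed in when it is done.

```bash
ls; mkdir -p pics; python3 - <<'E'
from plant import *
import cv2,numpy as np
o=get_obs();print({k:np.round(v,3) for k,v in o.items()})
ims=[]
for n in("scene","top"):
    c=capture(n);cv2.imwrite(f"pics/{n}0.png",c["frame"][:,:,::-1])
    np.savez(f"pics/{n}0.npz",**c)
    print(n,c["fovy"],c["cx"],c["cy"],np.round(c["R"],3).tolist(),np.round(c["t"],3))
E
```

```text
pics
{'time': np.float64(0.0), 'joint_positions': array([-70.233,  21.995,   2.512,  91.65 ,  -1.027,  66.531,  -2.859]), 'dq': array([-0.072, -0.074,  0.001,  0.064, -0.023, -0.085,  0.038]), 'effort': array([-0.0000e+00, -4.3347e+01,  1.0250e+00, -2.4951e+01,  1.1000e-02,
        1.1000e-02, -0.0000e+00]), 'position': array([0.278, 0.586, 0.23 ]), 'eef_rot': array([-1.79847e+02,  8.00000e-03,  1.54633e+02]), 'force': array([-0.032,  0.87 ,  0.688]), 'moment': array([-0.043, -0.035,  0.028]), 'gripper_force': np.float64(0.0), 'finger_gap': np.float64(0.085)}
scene 57.33214211252677 252.26425043455478 190.22117175571304 [[0.639, 0.769, -0.004], [0.607, -0.507, -0.612], [-0.473, 0.389, -0.791]] [-0.406 -0.343  1.308]
top 49.47612945850786 261.97102365988513 197.70302700664925 [[-0.018, -1.0, -0.004], [-0.997, 0.018, -0.072], [0.072, 0.003, -0.997]] [0.021 0.625 1.079]
```

View pics/top0.png

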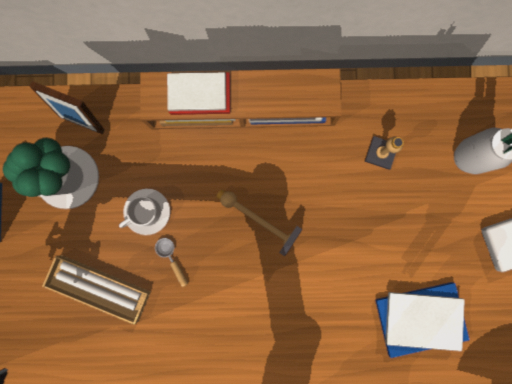

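View pics/scene0.png

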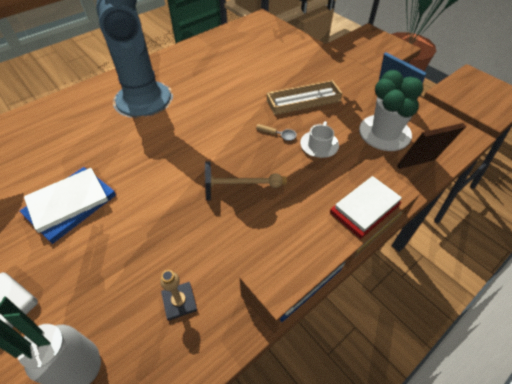

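The top view shows the tall holder with its head near (229,199) and its foot near (291,240). The short holder is at (382,150) and the cup at (145,210). I'll zoom in on the holder.

```bash
cat > h.py <<'E'
import numpy as np
def ray(c,u,v,z):
    f=192/np.tan(np.radians(float(c["fovy"]))/2)
    d=c["R"].T@np.array([(u-c["cx"])/f,(v-c["cy"])/f,1]);o=-c["R"].T@c["t"]
    return o+d*(z-o[2])/d[2]
def proj(c,X):
    f=192/np.tan(np.radians(float(c["fovy"]))/2)
    p=c["R"]@np.array(X)+c["t"];return [f*p[0]/p[2]+c["cx"],f*p[1]/p[2]+c["cy"]]
E
python3 - <<'E'
import cv2,numpy as np
a=cv2.imread("pics/top0.png")[180:265,205:315]; b=cv2.imread("pics/scene0.png")[145:215,190:300]
a=cv2.resize(a,None,fx=5,fy=5,interpolation=cv2.INTER_CUBIC)
b=cv2.resize(b,None,fx=5,fy=5,interpolation=cv2.INTER_CUBIC)[:345]
cv2.imwrite("pics/crop.png",cv2.resize(np.vstack([a,b[:, :550]]),None,fx=.77,fy=.77))
from h import *
c=np.load("pics/top0.npz")
print("head",ray(c,229,199,.022),"foot",ray(c,291,240,.042),"short",ray(c,382,153,0),"cup",ray(c,147,212,0.02))
s=np.load("pics/scene0.npz")
print("head",ray(s,277,182,.022),"foot",ray(s,208,181,.042))
E
```

```text
head [0.6231338  0.09669256 0.022     ] foot [ 0.51293158 -0.06344133  0.042     ] short [ 0.74228109 -0.31848772  0.        ] cup [0.59275334 0.31427106 0.02      ]
head [0.63043786 0.09896999 0.022     ] foot [ 0.51195983 -0.06226863  0.042     ]
```

View pics/crop.png

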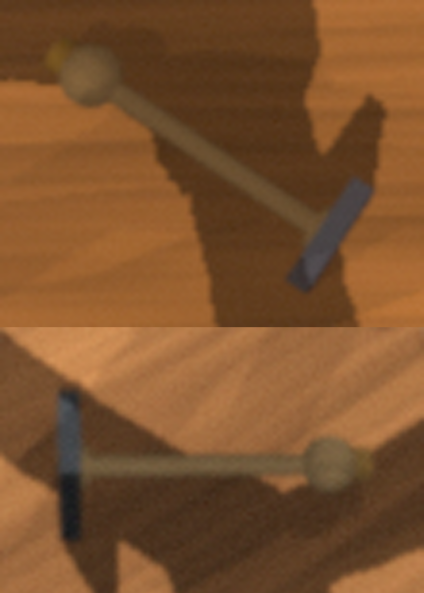

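The crop puts the ball at (228.4,199.2) in the top view and (275.7,180.8) in the scene view. The foot is at (291,240.8) in the top view. So the head is at about (0.626, 0.097), the stem azimuth is about 55°, and the pivot is about (0.506,-0.073). I'll move above the head with tool x along the stem.

```bash
python3 -m jog '[[[-5,-3,1,10,0],[-10.5,-6,2,20,0],[-16,-9,3,30,0],[-21.5,-12,4,40,0],[-27,-15,5,50,0],[-32.5,-18,6,60,0],[-38,-21,7,70,0],[-43,-24,8,80,0],[-48,-27,9,90,0],[-52.4,-29.3,10,99.8,0]]]'
python3 -m jog '[[[0,0,0,0,0],[0,0,0,0,0]]]'
python3 - <<'E'
from plant import *
import cv2,numpy as np
from h import *
from scipy.spatial.transform import Rotation as Ro
o=get_obs();c=capture("wrist");cv2.imwrite("pics/w1.png",c["frame"][:,:,::-1]);np.savez("pics/w1.npz",pos=o["position"],rot=o["eef_rot"],**c)
print(o["position"],o["eef_rot"],o["joint_positions"],o["time"],c["hand_eye"])
E
```

```text
time: 1.35
position: [0.6271, 0.0951, 0.1306]
eef_rot: [180.0, 0.1, 54.4]
force: [0.9, -1.0, -0.5]
finger_gap: 0.0851
gripper_force: 0.0
time: 1.6
position: [0.6257, 0.0987, 0.1305]
eef_rot: [-179.9, 0.0, 54.9]
force: [0.3, 0.9, -0.7]
finger_gap: 0.0849
gripper_force: 0.0
[0.62572973 0.09865906 0.13054364] [-1.79906131e+02  3.81638003e-02  5.48766123e+01] [-36.76436024  28.81515274  31.06421833  99.82074706 -17.43974405
  56.3015401  -34.15159666] 1.6 [[-1.86235854e-03 -9.50046458e-01 -3.12102964e-01  8.06368516e-02]
 [ 9.99998190e-01 -1.64741222e-03 -9.52368487e-04  9.49853765e-04]
 [ 3.90632071e-04 -3.12104172e-01  9.50047806e-01 -1.42126981e-01]
 [ 0.00000000e+00  0.00000000e+00  0.00000000e+00  1.00000000e+00]]
```

View pics/w1.png

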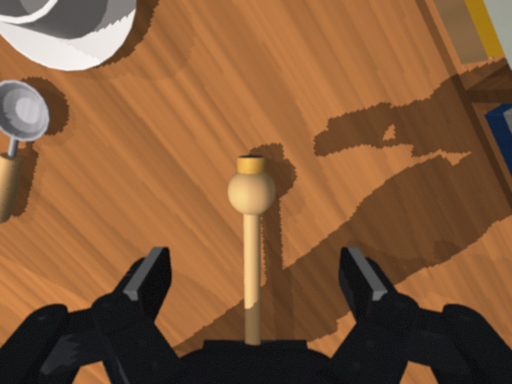

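The wrist view shows the ball at (251.5,190). The stem runs straight down the picture to (252.5,330), between the open fingers.

```bash
python3 - <<'E'
import numpy as np
w=np.load("pics/w1.npz")
f=192/np.tan(np.radians(float(w["fovy"]))/2);H=w["hand_eye"]
def P(u,v,z): # z world height
    d=H[:3,:3]@np.array([(u-w["cx"])/f,(v-w["cy"])/f,1]);o=H[:3,3];dz=w["pos"][2]-z
    return o+d*(dz-o[2])/d[2]
print(P(251.5,190,.022),P(252.5,330,.032),w["cx"],w["cy"])
E
```

```text
[ 1.02578767e-04 -2.18231786e-03  1.08543642e-01] [-0.14805219 -0.00182741  0.09854364] 254.6928978051684 191.90281924168846
```

```bash
python3 -m jog '[[[0,-0.2,3,0,0],[0,-0.2,7,0,0],[0,-0.2,10,0,0],[0,-0.2,11.5,0,0],[0,-0.2,12.4,0,0],[0,-0.2,12.4,0,0]]]'
python3 -m jog '[[[0,0,0,0,0.3],[0,0,0,0,0.5],[0,0,0,0,0.6],[0,0,0,0,0.6],[0,0,0,0,0.6],[0,0,0,0,0.6]]]'
```

```text
time: 2.4
position: [0.6249, 0.0999, 0.0075]
eef_rot: [-180.0, -0.0, 54.9]
force: [0.2, 0.3, 0.1]
finger_gap: 0.0852
gripper_force: 0.0
time: 3.15
position: [0.6258, 0.0993, 0.0085]
eef_rot: [179.9, -0.1, 54.8]
force: [-0.5, -0.4, 6.3]
finger_gap: 0.0415
gripper_force: 60.1
```

```bash
python3 -m jog '[[[0,0,0,0,0.3],[0,0,0.2,0,0.3],[0,0,0.5,0,0.3],[0,0,0.5,0,0.35],[0,0,0.5,0,0.6],[0,0,0.5,0,0.6],[0,0,0.5,0,0.6],[0,0,0.5,0,0.6]]]'
```

```text
time: 4.15
position: [0.6248, 0.0991, 0.0024]
eef_rot: [180.0, 0.0, 54.8]
force: [0.2, -0.5, 0.6]
finger_gap: 0.0418
gripper_force: 60.4
```

```bash
python3 -m jog '[[[-0.05,0,-0.45,0,0.6],[-0.1,0,-0.9,0,0.6],[-0.2,0,-1.35,0,0.6],[-0.3,0,-1.8,0,0.6],[-0.4,0,-2.3,0,0.6],[-0.5,0,-2.7,0,0.6],[-0.6,0,-3.2,0,0.6],[-0.7,0,-3.6,0,0.6],[-0.7,0,-3.6,0,0.6]]]'
python3 - <<'E'
from plant import *
import cv2,numpy as np
a=capture("scene")["frame"][130:220,180:300,::-1];b=capture("top")["frame"][180:270,200:320,::-1]
cv2.imwrite("pics/s2.png",cv2.resize(np.hstack([a,b]),None,fx=3.3,fy=3.3,interpolation=cv2.INTER_CUBIC))
E
```

```text
time: 5.28
position: [0.6208, 0.0933, 0.0386]
eef_rot: [180.0, -0.0, 54.8]
force: [-0.7, -0.4, -3.2]
finger_gap: 0.0418
gripper_force: 60.8
```

View pics/s2.png

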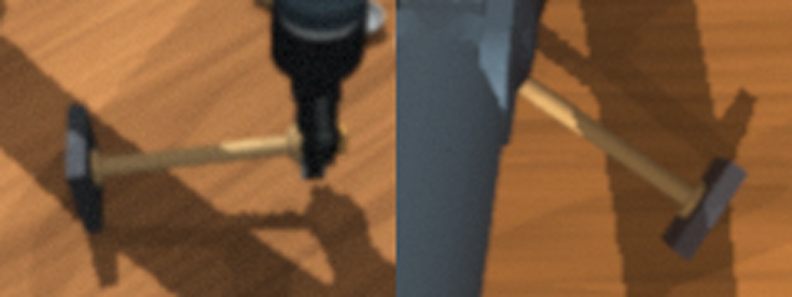

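The stem rises towards the head and the foot has tilted with its lower edge still on the counter. The grip force reads 3 N, less than the holder's weight, so I'll continue along the arc.

```bash
python3 -m jog '[[[-0.13,0,-0.44,0,0.6],[-0.26,0,-0.88,0,0.6],[-0.4,0,-1.3,0,0.6],[-0.56,0,-1.72,0,0.6],[-0.73,0,-2.14,0,0.6],[-0.9,0,-2.55,0,0.6],[-1.1,0,-2.95,0,0.6],[-1.28,0,-3.35,0,0.6],[-1.5,0,-3.75,0,0.6],[-1.7,0,-4.15,0,0.6]]]'
python3 -c "
from plant import *
o=get_obs();print(o['force'],o['moment'])"
```

```text
time: 6.62
position: [0.6109, 0.0795, 0.0801]
eef_rot: [-180.0, 0.0, 54.8]
force: [-0.9, -0.2, -1.4]
finger_gap: 0.0419
gripper_force: 60.8
[-0.94400664 -0.1659463  -1.40358467] [ 0.12650975 -0.04723068 -0.01801136]
```

```bash
python3 -m jog '[[[-0.3,0,-0.58,0,0.6],[-0.62,0,-1.17,0,0.6],[-1.0,0,-1.79,0,0.6],[-1.42,0,-2.4,0,0.6],[-1.85,0,-3,0,0.6],[-2.31,0,-3.56,0,0.6],[-2.78,0,-4.12,0,0.6],[-3.28,0,-4.65,0,0.6],[-3.79,0,-5.17,0,0.6],[-4.3,0,-5.67,0,0.6]]]'
python3 - <<'E'
from plant import *
import cv2,numpy as np
o=get_obs();print(o['force'],o['moment'])
a=capture("scene")["frame"][100:220,150:300,::-1];b=capture("top")["frame"][180:300,200:350,::-1]
cv2.imwrite("pics/s3.png",cv2.resize(np.hstack([a,b]),None,fx=2.6,fy=2.6,interpolation=cv2.INTER_CUBIC))
E
```

```text
time: 7.88
position: [0.5859, 0.0441, 0.1368]
eef_rot: [-180.0, 0.0, 54.8]
force: [-0.0, 0.8, -3.6]
finger_gap: 0.0412
gripper_force: 60.9
[-0.03847432  0.80606832 -3.57192608] [ 0.14280659 -0.09406694 -0.00672018]
```

View pics/s3.png

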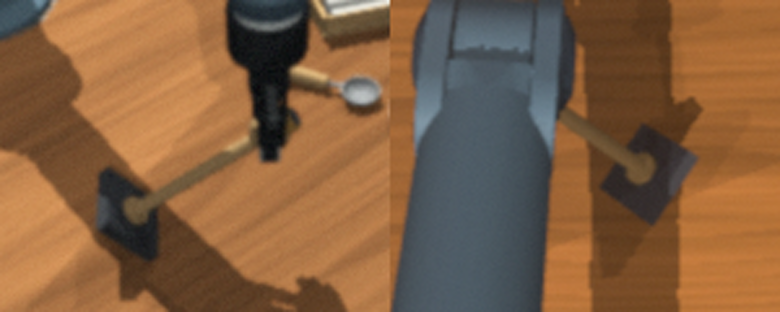

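```bash
python3 - <<'E'
from h import *
s=np.load("pics/scene0.npz");t=np.load("pics/top0.npz")
for z in (0,.02):print(z,ray(s,211.5,199,z),ray(s,187.7,184.6,z))
for X in([.473,-.050,.0],[.539,-.096,.0]):print(proj(s,X),proj(t,X))
E
```

```text
0 [ 0.5429551  -0.07709276  0.        ] [ 0.45336367 -0.10062045  0.        ]
0.02 [ 0.55615688 -0.08421147  0.02      ] [ 0.46874229 -0.1071675   0.02      ]
[np.float64(205.30204995647094), np.float64(180.11862663593578)] [np.float64(285.28266641887484), np.float64(254.64438853755408)]
[np.float64(205.38096933460633), np.float64(201.5320482761574)] [np.float64(301.8971408574463), np.float64(229.5527221341477)]
```

The right (pivot) edge of the foot runs (155,205) to (157,258) in the crop, which is where the planned pivot line should project. It is still in place, so I'll continue.

```bash
python3 -m jog '[[[-0.55,0,-0.48,0,0.6],[-1.13,0,-0.94,0,0.6],[-1.7,0,-1.38,0,0.6],[-2.3,0,-1.78,0,0.6],[-2.9,0,-2.18,0,0.6],[-3.53,0,-2.54,0,0.6],[-4.17,0,-2.9,0,0.6],[-4.81,0,-3.22,0,0.6],[-5.47,0,-3.52,0,0.6],[-6.14,0,-3.8,0,0.6]]]'
python3 -c "
from plant import *
o=get_obs();print(o['force'],o['moment'])"
```

```text
time: 9.22
position: [0.5506, -0.0061, 0.1747]
eef_rot: [180.0, -0.0, 54.8]
force: [-0.5, 0.9, -3.5]
finger_gap: 0.0414
gripper_force: 61.1
[-0.52801197  0.88907293 -3.5285079 ] [ 0.29614511 -0.10224273 -0.05028901]
```

```bash
python3 -m jog '[[[-0.7,0,-0.33,0,0.6],[-1.5,0,-0.62,0,0.6],[-2.2,0,-0.82,0,0.6],[-2.9,0,-1.0,0,0.6],[-3.6,0,-1.15,0,0.6],[-4.4,0,-1.28,0,0.6],[-5.1,0,-1.38,0,0.6],[-5.8,0,-1.45,0,0.6],[-6.5,0,-1.5,0,0.6],[-7.2,0,-1.53,0,0.6]]]'
python3 - <<'E'
from plant import *
import cv2,numpy as np
o=get_obs();print(o['force'],o['moment'])
a=capture("scene")["frame"][80:220,130:300,::-1];b=capture("top")["frame"][180:320,200:370,::-1]
cv2.imwrite("pics/s4.png",cv2.resize(np.hstack([a,b]),None,fx=2.3,fy=2.3,interpolation=cv2.INTER_CUBIC))
E
```

```text
time: 10.48
position: [0.5088, -0.0652, 0.1896]
eef_rot: [-180.0, 0.0, 54.8]
force: [-0.7, 0.9, -4.4]
finger_gap: 0.0415
gripper_force: 61.2
[-0.69359395  0.85656416 -4.40367827] [ 0.21030423 -0.07580649 -0.07676136]
```

View pics/s4.png

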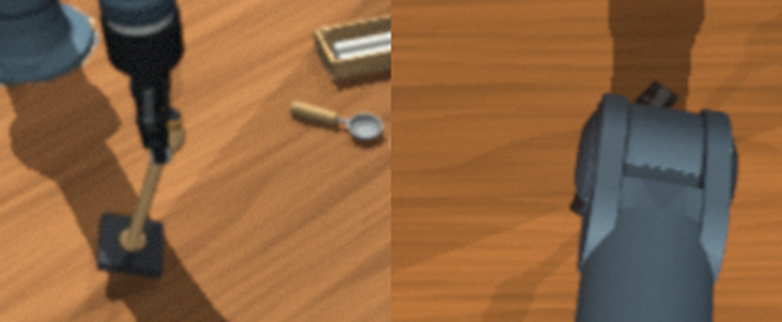

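```bash
python3 - <<'E'
from h import *
s=np.load("pics/scene0.npz")
B=np.array([.5088,-.0652,.2086]);d=np.array([np.cos(np.radians(54.8)),np.sin(np.radians(54.8)),0])
for z in (.016,.024,.03,.036,.042):
    p=ray(s,187.8,184.3,z);v=B-p;L=np.linalg.norm(v);sd=v/L;x=np.cross(np.array([-d[1],d[0],0]),sd);
    piv=B-.205*sd+.04*x
    print(z,p,"L",L,"tilt",np.degrees(np.arccos(sd[2])),"along d",v@d,"piv",piv, (piv-[.506,-.073,0])@d)
E
```

```text
0.016 [ 0.46490316 -0.10500611  0.016     ] L 0.20150984875341452 tilt 17.101649454665694 along d 0.057830917959500454 piv [ 0.48618067 -0.07445497  0.00118465] -0.012613426979557456
0.024 [ 0.47106217 -0.10763337  0.024     ] L 0.19313698519877376 tilt 17.098972251138076 along d 0.05642751993205664 piv [ 0.49078233 -0.07899872  0.00097482] -0.013673784063136709
0.03 [ 0.47568143 -0.10960382  0.03      ] L 0.18699331318024212 tilt 17.23174689362908 along d 0.05537497141147372 piv [ 0.4945146  -0.08266105  0.00095622] -0.014515037978176501
0.036 [ 0.48030069 -0.11157427  0.036     ] L 0.18097940144393782 tilt 17.503287526932457 along d 0.054322422890890905 piv [ 0.49850783 -0.08655689  0.00108524] -0.015396670234407198
0.042 [ 0.48491995 -0.11354472  0.042     ] L 0.17510861992008547 tilt 17.93444156232137 along d 0.05326987437030798 piv [ 0.5027805  -0.09069968  0.00139264] -0.016319025290193932
```

Measured tilt is about 17°, and the pivot is on the counter but has slipped about 14 mm, well inside the 60 mm limit. I'll keep going a little lower to keep the foot pressed down.

```bash
python3 -m jog '[[[-0.3,0,0.1,0,0.6],[-0.7,0,0.2,0,0.6],[-1.1,0,0.2,0,0.6],[-1.5,0,0.2,0,0.6],[-1.9,0,0.2,0,0.6],[-2.3,0,0.2,0,0.6],[-2.7,0,0.2,0,0.6],[-3.1,0,0.2,0,0.6],[-3.5,0,0.25,0,0.6],[-3.5,0,0.25,0,0.6]]]'
python3 - <<'E'
from plant import *
import cv2,numpy as np
o=get_obs();print(o['force'],o['moment'])
a=capture("scene")["frame"][90:220,130:270,::-1]
cv2.imwrite("pics/s5.png",cv2.resize(a,None,fx=4,fy=4,interpolation=cv2.INTER_CUBIC))
E
```

```text
time: 11.82
position: [0.4909, -0.094, 0.1891]
eef_rot: [179.8, -0.1, 54.8]
force: [-0.2, 1.9, 7.1]
finger_gap: 0.0415
gripper_force: 62.9
[-0.19894276  1.93100255  7.12617804] [ 0.57879962 -0.02948052  0.07900789]
```

View pics/s5.png

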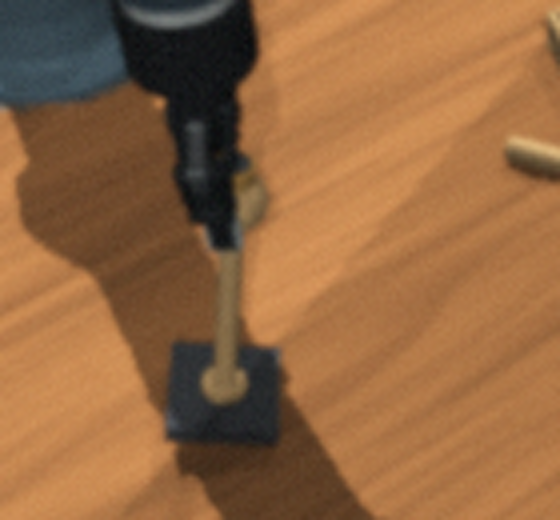

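The foot looks almost flat, with the stem base at (225,383) in the crop. The ball, near (250,195), sits a little ahead of the fingers.

```bash
python3 - <<'E'
from h import *
s=np.load("pics/scene0.npz");d=np.array([np.cos(np.radians(54.8)),np.sin(np.radians(54.8)),0])
p=ray(s,186.3,185.8,.021);print(p)
for t in (0,4,8,12,16):
    sd=np.sin(np.radians(t))*d+[0,0,np.cos(np.radians(t))];b=p+.188*sd
    print(t,proj(s,b),b,(b-[.4909,-.094,0])@d)
E
```

```text
[ 0.47066143 -0.11311226  0.021     ]
0 [np.float64(174.8154318546811), np.float64(138.95194264448287)] [ 0.47066143 -0.11311226  0.209     ] -0.027283649614667463
4 [np.float64(180.1320787191603), np.float64(138.78022855848252)] [ 0.47822089 -0.10239604  0.20854204] -0.014169432550771889
8 [np.float64(185.4678806819138), np.float64(138.87615305853382)] [ 0.48574352 -0.09173204  0.2071704 ] -0.00111910663417515
12 [np.float64(190.78383566687714), np.float64(139.2374954340957)] [ 0.49319267 -0.08117219  0.20489175] 0.011803748259071293
16 [np.float64(196.04160930992484), np.float64(139.85949613193782)] [ 0.50053205 -0.07076796  0.2017172 ] 0.02453617327892841
```

```bash
python3 -m jog '[[[-0.3,0,0,0,0.6],[-0.6,0,0,0,0.6],[-0.9,0,0,0,0.6],[-1.2,0,0.05,0,0.6],[-1.5,0,0.1,0,0.6],[-1.8,0,0.1,0,0.6],[-2,0,0.1,0,0.6],[-2,0,0.1,0,0.6]]]'
python3 - <<'E'
from plant import *
import cv2,numpy as np
o=get_obs();print(o['force'],o['moment'])
a=capture("scene")["frame"][90:220,130:270,::-1]
cv2.imwrite("pics/s6.png",cv2.resize(a,None,fx=4,fy=4,interpolation=cv2.INTER_CUBIC))
E
```

```text
time: 12.88
position: [0.4784, -0.1105, 0.187]
eef_rot: [179.9, -0.0, 54.8]
force: [-0.4, 0.4, 5.8]
finger_gap: 0.0418
gripper_force: 63.2
[-0.4392183   0.39994724  5.80227589] [ 0.20725131 -0.21774913  0.01014383]
```

View pics/s6.png

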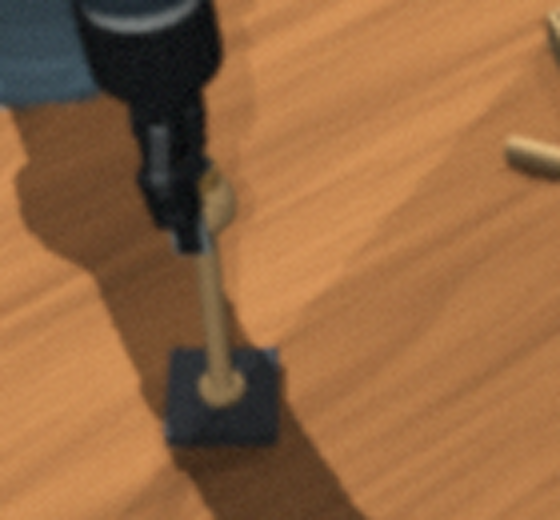

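The foot hasn't moved and the remaining tilt is about 5°, so I'll release and let it settle, then retreat upwards.

```bash
python3 -m jog '[[[-0.4,0,0,0,0.6],[-0.8,0,0,0,0.6],[-0.8,0,0,0,0.45],[-0.8,0,0,0,0.35],[-0.8,0,0,0,0.2],[-0.8,0,0,0,0],[-0.8,0,0,0,0],[-0.8,0,0,0,0],[-0.8,0,0,0,0]]]'
python3 -m jog '[[[0,0,-1,0,0],[0,0,-3,0,0],[0,0,-6,0,0],[0,0,-9,0,0],[0,0,-12,0,0],[0,0,-12,0,0],[0,0,-12,0,0]]]'
python3 - <<'E'
from plant import *
import cv2,numpy as np
o=get_obs();print(o['force'])
a=capture("scene")["frame"][70:220,110:270,::-1]
cv2.imwrite("pics/s7.png",cv2.resize(a,None,fx=4,fy=4,interpolation=cv2.INTER_CUBIC))
E
```

```text
time: 14.05
position: [0.4731, -0.1161, 0.1863]
eef_rot: [180.0, 0.0, 54.8]
force: [-0.9, -0.5, 0.2]
finger_gap: 0.0853
gripper_force: 0.0
time: 14.92
position: [0.4727, -0.116, 0.3059]
eef_rot: [-180.0, 0.0, 54.8]
force: [0.5, -0.1, -0.2]
finger_gap: 0.0854
gripper_force: 0.0
[ 0.47191696 -0.1498084  -0.23689492]
```

View pics/s7.png

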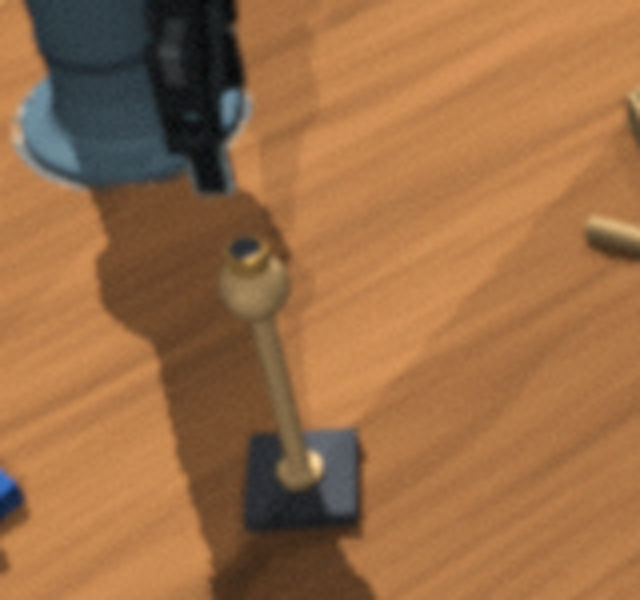

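The holder stands upright on its foot, with the ball at (254,285) above the base at (300,468). The gripper is clear and the pivot edge is about 16 mm from where it started.

```bash
python3 -c "
from plant import *
print(hand_in())"
```

```text
the job is handed in; nothing more can be done
None
```

I tipped the tall holder up by its ball head and handed the job in with it standing upright by itself. Its pivot edge is about 16 mm from where it started (limit 60 mm), the gripper is clear, and the arm's path stayed well away from the short holder and cup; the hand-in gave no verdict.

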